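Turn the toner canister to its reader behind the printer's drop-down door

TASK

The printer does not recognise its toner canister. Pull the printer's front door all the way down, turn the canister in its round seat until the contact patch on its side squarely faces the reader block, let go of it standing upright in the seat, then push the door fully shut without slamming it. Do not knock the canister over, and leave the stapler, pen pot and mouse where they are.

Things in the scene. Friction and masses are not known exactly. Their poses are not given: they have to be found in the camera images.
- printer: black printer, fixed, 360 mm wide (y), 165 mm high, from 71 mm in front (-x, the door side) to 279 mm behind its origin, which lies on the desk (z = 0) below the canister seat's centre; z up. Its bay (196 mm wide, back wall 79 mm behind the origin, floor 30 mm above the desk) is open at front and top when the door is down. Paper on the rear reaches 185 mm.
- door (a joint): angle of the printer's bottom-hinged front door, rad: 0 shut, grows as its top swings out and down to the front; stop at 1.05 (all the way down: leaning 60 degrees from upright). May start ajar. No latch: the stiff hinge holds it wherever it is left; about 5 N at the handle moves it.
- door_hinge (a point): middle of the hinge line, 65 mm in front of the printer's origin, 30 mm above the desk. Turns with the door: y along the hinge, z up the panel, x (door shut) to the back. The door is a dark grey L: panel 196 mm wide, 135 mm high, 10 mm thick; at its top an 8 mm thick cover reaches back 139 mm over the bay, its upper side 135 mm from the hinge.
- door_handle (a point): middle of the door's handle: round steel bar, 14 mm diameter, 130 mm long, along y, on a lug at each end (114 mm free between). It stands over the front edge of the door's top cover, its axis 36 mm above the cover, at x 5 mm, z 171 mm in door_hinge's frame. Axes as door_hinge. It can be pinched, hooked or pushed.
- canister: grey toner canister, 0.35 kg: cylinder 70 mm diameter, 80 mm high, with a black round cap 48 mm diameter, 35 mm high on top (115 mm in all). Stands loose on the bay floor in a round rim 10 mm high with 3 mm play; turn it by its cap. Origin: centre of its underside; z up; +x points to its contact patch, as do the white rib on the cap and white mark on the shoulder.
- chip (a point): middle of the brass contact patch (22 mm wide, 40 mm high) on the canister's side: 37 mm from its axis, 35 mm above its underside; axes as the canister's
- reader: steel reader block, fixed in the bay, 34 mm wide, 20 mm deep, 60 mm high; it stands behind the canister seat, or behind to the left or right. Origin: centre of the seat on the bay floor (not in the block); +x points from there to the block, whose face is 50 mm out; z up
- reader_face (a point): middle of the reader block's face with a small dark window that looks at the canister: 50 mm from the seat's axis, 35 mm above the bay floor; axes as the reader's
- stapler: bystander: black stapler 135 mm long (x), 34 mm wide, 47 mm high; origin at the centre of its underside
- penpot: bystander: dark steel pen pot, empty, 80 mm in diameter, 100 mm high; origin at the centre of its underside
- mouse: bystander: black computer mouse 105 mm long (x), 60 mm wide, 34 mm high; origin at the centre of its underside

How it is judged:
On the way, in this order (a step that is already met when the one before it is completed fails the run):
1. the printer's door is all the way down (over 0.95 rad) (value of joint door above 0.95 rad), for 0.2 s.
2. with the door down (over 0.8 rad), the canister stands upright in its seat with the contact patch facing the reader (within 0.22 rad), let go (angle between the x axis of canister and the x axis of reader, either way round below 0.22 rad and horizontal distance between chip and reader_face below 0.03 m and distance between canister and reader below 0.008 m and angle between canister's own z axis and vertical below 0.08 rad and value of joint door above 0.8 rad and contact force between the fingers and canister below 0.1 N and angular speed of canister below 0.1 rad/s), for 0.2 s.
At the end, for the whole second after the job is handed in: the door is shut (under 0.05 rad) and, behind it, the canister is at rest, upright (within 0.08 rad) in its seat (origin within 8 mm of the seat's centre) with its contact patch facing the reader (within 0.22 rad) (angle between the x axis of canister and the x axis of reader, either way round below 0.22 rad and horizontal distance between chip and reader_face below 0.03 m and distance between canister and reader below 0.008 m and angle between canister's own z axis and vertical below 0.08 rad and value of joint door below 0.05 rad and linear speed of canister below 0.02 m/s and angular speed of canister below 0.1 rad/s); the robot touches nothing.
It fails at once if the door is slammed: it closes its last 0.1 rad faster than 2.5 rad/s (value of joint door below 0.1 rad and velocity of joint door below -2.5 rad/s).
It fails at once if the canister is knocked over (tilted over 0.6 rad) (angle between canister's own z axis and vertical above 0.6 rad).
It fails at once if the stapler is pushed away by more than 25 mm (distance of stapler from where it was at the start of the episode above 0.025 m).
It fails at once if the penpot is pushed away by more than 25 mm (distance of penpot from where it was at the start of the episode above 0.025 m).
It fails at once if the mouse is pushed away by more than 25 mm (distance of mouse from where it was at the start of the episode above 0.025 m).
It also fails if it takes over 72 s, if anything falls off the work surface, if the arm or the gripper's body presses on something with over 40 N, if the wrist force passes 120 N, or if a joint passes its speed limit or range.

ROBOT

A 6-joint arm with a two-finger parallel gripper is mounted at the origin on the work surface. World frame = base frame: x ahead of the robot, y to its left, z up, the work surface at z = 0. Lengths are in m, angles in rad, forces in N, time in s.
With the tool pointing down it reaches from about 0.35 to 0.85 m from the base axis. Payload 8.1 kg.
Tool frame: the origin (TCP) lies on the centre line of the jaws, within the pads' length; the fingertips stand 17 mm ahead of it and the grasp point (between the pads) lies 2 mm behind it; z points along the fingers, y is the line along which they close (so a half turn about z gives the same grasp; the last joint's range is limited). The gripper opens to 93 mm and grips with 3 to 60 N. Pads are 15 mm wide; open, the fingers measure 128 mm over their backs; the gripper's body (75 mm by 188 mm) begins 65 mm behind the grasp point.
Start: joints at [-1.269, 0.13, 1.488, -0, 1.523, -0.085], TCP at [0.226, -0.556, 0.236] pointing down, gripper open.
Joint ranges: [-2.96, 2.96], [-0.89, 2.26], [0.02, 2.5], [-1.34, 4.48], [0, 2.73], [-2.66, 2.66]. Speed limits (rad/s): [2.39, 2.39, 2.79, 3.14, 3.14, 3.14].

INTERFACE

Orientations are given as a rotation vector (axis times angle).
In Python, from plant import telemetry, viewer, order gives the robot as it stands.
- The arm moves only by the tool send_rows, never from a script. Its argument "plan" is a list that holds one entry, the list of rows, each a list of 5 numbers: the closure, from -1 (fully open) to 1 (shut), then the shift along the world's x, y, z normalised to -1 to 1, where 1 is 0.2 m, then the turn about the world's z normalised to -1 to 1, where 1 is 60 degrees. A call has 1 to 20 rows; each row is the pose to reach, as a shift and turn from the pose commanded when the call began; what a row does not reach only later rows make up. A row lasts 1/12 s, in which the tool goes at most 41.7 mm and 7.16 degrees, less where a joint would pass 70% of its speed; a pose out of reach is approached as far as the arm can. A call with a number of a shift or a turn outside -1 to 1 is refused whole. A call with a gripper value outside its range is refused whole. The fingers move at their own pace and stop on an object; "force" is the grip in N (left out, the last holds). Time passes only in rows, so rows that repeat a pose let the fingers close. It gives the time, the measured TCP pose, the force, the opening and the grip force at its end, in the units of the state.
- telemetry.read_state(): the state, without advancing time (a new reading comes with each control period).
- viewer.read_camera(name): name is "scene" or "top" or "wrist"; returns (picture, depth): 384x512x3 uint8, blue, green, red; 384x512 float32, m along the optical axis (not along the pixel's ray), 0 where there is no reading.
- viewer.calibration(name): a dict with "camera_matrix" (3x3 intrinsics, pixels), "extrinsics" (4x4, takes a point from camera to world coordinates); the wrist camera has in their place "hand_eye" (4x4, takes a point from camera to tool coordinates, whose origin is the TCP and whose axes are the flange's). Camera axes: x right, y up, looking along -z (the intrinsics and any distortion apply to the point x, -y, -z); pixel columns grow to the right and rows downward; lengths in m; the calibration is good to about 2 mm. A picture is of the moment at which its call begins: read the wrist's pose just before it. calibration takes no time and is no camera call.
- order.close_job(): hands the job in; it is judged then, once.
The state is a dict: "t": time; "q": joint angles; "dq": joint speeds; "joint_torque": joint torques, N m; "tool_pos": TCP position; "orientation": TCP orientation; "force": force on the tool from outside, world axes, zero at the start; "wrist_torque": the same for the moment, N m; "opening": finger opening in m; "gripper_force": force on a finger pad.
Only numpy, scipy, OpenCV 4.12 (cv2) and the standard library are available. Lean on these libraries where they do the work, as an engineer would, in place of code of your own. Each camera call takes 0.05 s, during which the arm holds its last target. There are 200 camera calls.

## Working session

There is one attempt and no reset: what is moved stays moved. The work goes in short steps, Python scripts to look and compute and a tool call to move; the robot and the scene stay as the last step left them, time stands still between calls to the robot, and variables do not carry over. Pictures are saved under pics/ and viewed, at most 10 in all, crops included, and the job is handed in when it is done.

Besides the shell and the picture viewer there is one more tool, called after "Request:" as a command line: name --argument value ..., lists and objects as JSON in quotes. send_rows: Moves the arm, as the interface text tells. Scaled input: -1 to 1 covers 0.2 m each way for a shift and 60 degrees each way for a turn. Its arguments: {"type":"object","properties":{"plan":{"type":"array"},"force":{"type":"number"}},"required":["plan"]}

```bash
ls; mkdir -p pics; cat > h.py <<'E'
import numpy as np, cv2
from scipy.spatial.transform import Rotation as R
from plant import telemetry, viewer, order
def shot(name):
    s=telemetry.read_state(); im,d=viewer.read_camera(name); c=viewer.calibration(name)
    if 'extrinsics' in c: T=np.array(c['extrinsics'])
    else:
        W=np.eye(4); W[:3,:3]=R.from_rotvec(s['orientation']).as_matrix(); W[:3,3]=s['tool_pos']
        T=W@np.array(c['hand_eye'])
    return np.array(im),np.array(d),np.array(c['camera_matrix']),T,c
def cloud(d,K,T):
    v,u=np.mgrid[:d.shape[0],:d.shape[1]]
    x=(u-K[0,2])/K[0,0]*d; y=(v-K[1,2])/K[1,1]*d
    return np.stack([x,-y,-d],-1)@T[:3,:3].T+T[:3,3]
def ray(u,v,K,T,z):
    r=T[:3,:3]@np.array([(u-K[0,2])/K[0,0],-(v-K[1,2])/K[1,1],-1]); return T[:3,3]+r*(z-T[2,3])/r[2]
def proj(P,K,T):
    p=(np.asarray(P)-T[:3,3])@T[:3,:3]; return np.stack([K[0,0]*p[...,0]/-p[...,2]+K[0,2],K[1,1]*-p[...,1]/-p[...,2]+K[1,2]],-1)
E
python3 - <<'E'
from h import *
print(telemetry.read_state())
for n in ['scene','top']:
    im,d,K,T,c=shot(n); cv2.imwrite(f'pics/{n}0.png',im); np.savez(f'{n}0.npz',im=im,d=d,K=K,T=T)
    print(n,K.tolist(),T.round(3).tolist(),[k for k in c],(d==0).mean())
print(viewer.calibration('wrist'))
E
```

```text
pics
{'t': 0.0, 'q': array([-1.26938409e+00,  1.31159602e-01,  1.48928874e+00,  6.36538357e-06,
        1.52302973e+00, -8.54154892e-02]), 'dq': array([ 1.51533039e-03,  1.34586991e-03,  1.25086752e-03, -5.04253292e-05,
        1.56020958e-03,  6.82682619e-04]), 'joint_torque': array([-6.15497993e-04, -5.59838676e+01, -4.91765249e+01,  7.69159477e-02,
        3.58450657e-02, -1.73547960e-04]), 'tool_pos': array([ 0.22620006, -0.55512775,  0.23458319]), 'orientation': array([-3.08117373e+00, -6.03485311e-01,  3.09114934e-04]), 'force': array([ 1.30598107, -0.2468164 , -0.29280504]), 'wrist_torque': array([0.02000841, 0.01800305, 0.02688766]), 'gripper_force': 0.0, 'opening': 0.0927288715692299}
scene [[482.06473076362363, 0.0, 251.63100131115033], [0.0, 482.06473076362363, 188.4911433855004], [0.0, 0.0, 1.0]] [[0.238, -0.917, 0.319, 0.916], [0.971, 0.226, -0.076, -0.016], [-0.003, 0.328, 0.945, 1.326], [0.0, 0.0, 0.0, 1.0]] ['camera_matrix', 'extrinsics'] 0.004007975260416667
top [[451.08509343949197, 0.0, 254.30043246332835], [0.0, 451.08509343949197, 187.17741630684202], [0.0, 0.0, 1.0]] [[0.011, 0.998, -0.066, 0.451], [-1.0, 0.011, -0.0, 0.089], [0.001, 0.066, 0.998, 1.307], [0.0, 0.0, 0.0, 1.0]] ['camera_matrix', 'extrinsics'] 0.003972371419270833
{'camera_matrix': array([[304.97778992,   0.        , 251.73146306],
       [  0.        , 304.97778992, 188.58481087],
       [  0.        ,   0.        ,   1.        ]]), 'hand_eye': array([[-1.74439219e-03,  9.59316603e-01,  2.82327137e-01,
         7.90331546e-02],
       [ 9.99998149e-01,  1.44426596e-03,  1.27115179e-03,
         2.46654619e-04],
       [ 8.11681548e-04,  2.82328832e-01, -9.59317347e-01,
        -1.47434170e-01],
       [ 0.00000000e+00,  0.00000000e+00,  0.00000000e+00,
         1.00000000e+00]])}
```

```bash
python3 -c "
import cv2;cv2.imwrite('pics/both0.png',cv2.resize(cv2.vconcat([cv2.imread('pics/scene0.png'),cv2.imread('pics/top0.png')]),None,fx=.78,fy=.78))"
```

```text
(no output)
```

View pics/both0.png

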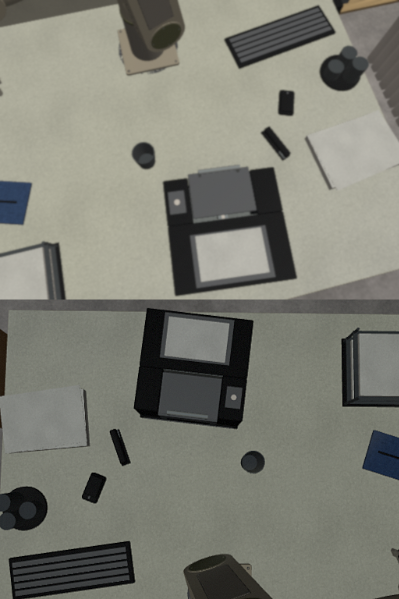

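The printer lies ahead of the robot (top view, around (195,370) in the composite), door side towards the robot and slightly yawed. The canister is hidden under the door cover. The stapler and mouse are to the right, and the pen pot is in front to the left.

```bash
python3 - <<'E'
from h import *
for n in ['top','scene']:
    f=np.load(n+'0.npz'); P=cloud(f['d'],f['K'],f['T']); im=f['im']
    ok=(f['d']>0)&(P[...,0]>.3)&(P[...,0]<.95)&(abs(P[...,1])<.45)
    z=P[...,2]
    h,e=np.histogram(z[ok&(z>.02)],bins=np.arange(.02,.26,.01)); print(n,dict(zip(e.round(2),h)))
    m=(ok&(z>.155)&(z<.178)).astype(np.uint8)
    nn,l,st,ce=cv2.connectedComponentsWithStats(m)
    k=1+np.argmax(st[1:,4]); q=P[l==k]
    r=cv2.minAreaRect(q[:,:2].astype(np.float32)); print('printer',r,cv2.boxPoints(r).round(4).tolist(),np.median(q[:,2]))
    m=(ok&(z>.185)).astype(np.uint8)
    nn,l,st,ce=cv2.connectedComponentsWithStats(m)
    for k in range(1,nn):
        if st[k,4]>15:
            q=P[l==k]; print(st[k],q.mean(0).round(4),q[:,2].max().round(4),cv2.minAreaRect(q[:,:2].astype(np.float32)))
    m=(ok&(z>.02)&(z<.12)).astype(np.uint8)
    nn,l,st,ce=cv2.connectedComponentsWithStats(m)
    for k in range(1,nn):
        if st[k,4]>100: q=P[l==k]; print('low',q.mean(0).round(3),q.min(0).round(3),q.max(0).round(3))
im=cv2.imread('pics/top0.png')[0:170,160:330]
cv2.imwrite('pics/c1.png',cv2.resize(im,None,fx=3.4,fy=3.4,interpolation=cv2.INTER_CUBIC)*1)
E
```

```text
top {np.float64(0.02): np.int64(279), np.float64(0.03): np.int64(271), np.float64(0.04): np.int64(421), np.float64(0.05): np.int64(131), np.float64(0.06): np.int64(69), np.float64(0.07): np.int64(83), np.float64(0.08): np.int64(98), np.float64(0.09): np.int64(135), np.float64(0.1): np.int64(129), np.float64(0.11): np.int64(84), np.float64(0.12): np.int64(68), np.float64(0.13): np.int64(117), np.float64(0.14): np.int64(152), np.float64(0.15): np.int64(251), np.float64(0.16): np.int64(10656), np.float64(0.17): np.int64(5339), np.float64(0.18): np.int64(1143), np.float64(0.19): np.int64(5), np.float64(0.2): np.int64(264), np.float64(0.21): np.int64(34), np.float64(0.22): np.int64(0), np.float64(0.23): np.int64(0), np.float64(0.24): np.int64(0)}
printer ((0.7899174690246582, 0.10700001567602158), (0.3601979613304138, 0.3539983034133911), 83.86115264892578) [[0.5946999788284302, -0.05310000106692314], [0.9466000199317932, -0.09099999815225601], [0.9851999878883362, 0.2671000063419342], [0.6331999897956848, 0.3050000071525574]] 0.16725767997561336
[214 142  53  12 304] [0.6214 0.1252 0.206
[... 1161 characters left out ...]
 0.10635382682085037), (0.3609807789325714, 0.35546886920928955), 83.70655059814453) [[0.5957000255584717, -0.053599998354911804], [0.9491000175476074, -0.0925000011920929], [0.9886000156402588, 0.2662999927997589], [0.6352999806404114, 0.3052000105381012]] 0.1680400685796466
[254 211  54  15 327] [0.6248 0.1231 0.2073] 0.2149 ((0.6237103343009949, 0.12426739931106567), (0.1303691267967224, 0.014999371953308582), 83.82218933105469)
low [0.397 0.441 0.031] [0.353 0.426 0.02 ] [0.425 0.45  0.042]
low [0.535 0.375 0.045] [0.467 0.344 0.023] [0.595 0.409 0.055]
low [ 0.472 -0.102  0.071] [ 0.438 -0.14   0.02 ] [ 0.517 -0.062  0.107]
low [0.747 0.116 0.046] [0.719 0.013 0.026] [0.771 0.211 0.12 ]
```

View pics/c1.png

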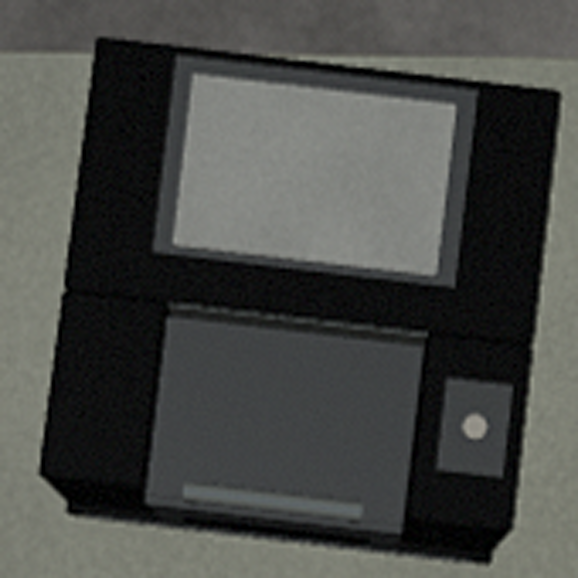

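Request:
send_rows --plan '[[[1, 0.5, 0.85, 0.5, -0.235], [1, 0.5, 0.85, 0.5, -0.47], [1, 0.5, 0.85, 0.5, -0.47], [1, 0.5, 0.85, 0.5, -0.47], [1, 0.5, 0.85, 0.5, -0.47], [1, 0.5, 0.85, 0.5, -0.47], [1, 0.5, 0.85, 0.5, -0.47]]]' --force 20

```text
t: 0.68
tool_pos: [0.3283, -0.3842, 0.3382]
orientation: [3.135, -0.159, 0.005]
force: [-0.6, -0.1, -0.5]
opening: 0.0505
gripper_force: 0.0
```

Request:
send_rows --plan '[[[1, 0.55, 0.85, 0, 0], [1, 0.55, 0.85, 0, 0], [1, 0.55, 0.85, 0, 0], [1, 0.55, 0.85, 0, 0], [1, 0.55, 0.85, 0, 0], [1, 0.55, 0.85, 0, 0]]]'

```text
t: 1.18
tool_pos: [0.4384, -0.2118, 0.3341]
orientation: [-3.135, 0.157, 0.001]
force: [1.1, -0.7, 0.2]
opening: 0.011
gripper_force: 0.0
```

Request:
send_rows --plan '[[[1, 0.55, 0.85, 0, 0], [1, 0.55, 0.85, 0, 0], [1, 0.55, 0.85, 0, 0], [1, 0.55, 0.85, 0, 0], [1, 0.55, 0.85, 0, 0], [1, 0.55, 0.85, 0, 0]]]'

```text
t: 1.68
tool_pos: [0.5482, -0.042, 0.3333]
orientation: [-3.136, 0.158, 0.004]
force: [0.3, -1.1, -0.6]
opening: 0.0006
gripper_force: 0.0
```

Request:
send_rows --plan '[[[1, 0.48, 0.84, 0, 0], [1, 0.48, 0.84, 0, 0], [1, 0.48, 0.84, 0, 0], [1, 0.48, 0.84, 0, 0], [1, 0.48, 0.84, 0, 0], [1, 0.48, 0.84, 0, 0], [1, 0.48, 0.84, 0, 0]]]'

```text
t: 2.27
tool_pos: [0.6428, 0.1219, 0.3329]
orientation: [3.136, -0.163, -0.005]
force: [0.1, -0.3, 0.7]
opening: 0.0007
gripper_force: 0.0
```

Request:
send_rows --plan '[[[1, 0.015, 0, -0.2, 0], [1, 0.015, 0, -0.4, 0], [1, 0.015, 0, -0.5, 0], [1, 0.015, 0, -0.6, 0], [1, 0.015, 0, -0.68, 0], [1, 0.015, 0, -0.68, 0], [1, 0.015, 0, -0.68, 0]]]'

```text
t: 2.85
tool_pos: [0.6445, 0.1201, 0.1983]
orientation: [3.136, -0.168, -0.004]
force: [0.6, -0.1, 1.3]
opening: 0.0005
gripper_force: 0.0
```

Request:
send_rows --plan '[[[1, -0.1, 0.01, 0, 0], [1, -0.2, 0.02, -0.01, 0], [1, -0.28, 0.03, -0.03, 0], [1, -0.36, 0.04, -0.06, 0], [1, -0.44, 0.047, -0.1, 0], [1, -0.51, 0.055, -0.135, 0], [1, -0.58, 0.062, -0.185, 0], [1, -0.65, 0.07, -0.24, 0], [1, -0.7, 0.075, -0.29, 0], [1, -0.75, 0.08, -0.35, 0], [1, -0.78, 0.084, -0.38, 0], [1, -0.81, 0.087, -0.41, 0], [1, -0.81, 0.087, -0.41, 0], [1, -0.81, 0.087, -0.41, 0]]]'

```text
t: 4.02
tool_pos: [0.4961, 0.1379, 0.1271]
orientation: [-3.135, 0.168, -0.047]
force: [32.2, -8.8, 4.6]
opening: 0.0005
gripper_force: 16.9
```

Request:
send_rows --plan '[[[1, 0.09, -0.01, 0.05, 0], [1, 0.09, -0.01, 0.2, 0], [1, 0.09, -0.01, 0.4, 0], [1, 0.09, -0.01, 0.6, 0], [1, 0.09, -0.01, 0.8, 0], [-1, 0.09, -0.01, 1, 0], [-1, 0.09, -0.01, 1, 0], [-1, 0.09, -0.01, 1, 0], [-1, 0.09, -0.01, 1, 0]]]'

```text
t: 4.77
tool_pos: [0.5018, 0.1371, 0.319]
orientation: [-3.137, 0.166, -0.004]
force: [0.0, 0.2, -0.6]
opening: 0.0229
gripper_force: 0.0
```

```bash
python3 - <<'E'
from h import *
out=[]
for n in ['top','scene','wrist']:
    im,d,K,T,c=shot(n); np.savez(n+'1.npz',im=im,d=d,K=K,T=T); out.append(im)
    P=cloud(d,K,T); ok=(d>0)&(P[...,0]>.42)&(P[...,0]<.6)&(abs(P[...,1]-.13)<.09)
    hh=P[ok]; print(n,len(hh))
cv2.imwrite('pics/c2.png',cv2.resize(cv2.hconcat([cv2.resize(out[0][0:220,150:400],None,fx=1.745,fy=1.745),out[2]]),None,fx=.84,fy=.84))
E
```

```text
top 8722
scene 14548
wrist 70159
```

View pics/c2.png

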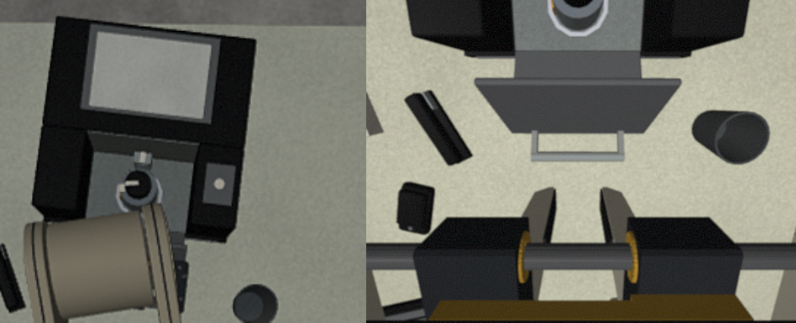

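The door is down. In the top crop the white rib on the cap at about (125,187) points left from the cap centre at (140,187), and the steel reader block is behind at (143,157). Next I'll measure these points.

```bash
cat > m.py <<'E'
from h import *
def measure(f,tag,dbg=None):
    im,d,K,T=f['im'],f['d'],f['K'],f['T']; P=cloud(d,K,T); z=P[...,2]; O=np.array([.685,.1185])
    rr=np.hypot(P[...,0]-O[0],P[...,1]-O[1]); g=im.astype(int)
    a=np.degrees(np.arctan2(P[...,1]-O[1],P[...,0]-O[0]))
    cap=(z>.135)&(z<.158)&(rr<.035)&(d>0)
    if cap.sum()>20:
        q=P[cap]; (cx,cy),r=cv2.minEnclosingCircle(q[:,:2].astype(np.float32)); print(tag,'cap',round(cx,4),round(cy,4),'r',round(r,4),'z',np.median(q[:,2]).round(4),len(q))
    sh=(z>.1)&(z<.122)&(rr<.05)&(d>0); q=P[sh]
    if len(q)>20: (cx2,cy2),r=cv2.minEnclosingCircle(q[:,:2].astype(np.float32)); print(tag,'can',round(cx2,4),round(cy2,4),'r',round(r,4),np.median(q[:,2]).round(4))
    w=(g.min(-1)>140)&(rr<.042)&(z>.1)&(z<.165)
    q=P[w]; print(tag,'white',len(q),q.mean(0).round(4) if len(q) else '')
    b=(z>.075)&(z<.1)&(rr>.044)&(rr<.078)&(P[...,0]>.66)&(d>0)
    nn,l,st,_=cv2.connectedComponentsWithStats(b.astype(np.uint8))
    if nn>1:
        k=1+np.argmax(st[1:,4]); q=P[l==k]; r=cv2.minAreaRect(q[:,:2].astype(np.float32)); print(tag,'block',st[k,4],np.median(q,0).round(4),r)
    return P
E
python3 - <<'E'
from m import *
for n in ['top','scene','wrist']:
    f=np.load(n+'1.npz'); P=measure(f,n)
    ex=np.array([.9943,-.107]); L=(P[...,:2]-[.685,.1185])@ex; Wd=(P[...,:2]-[.685,.1185])@np.array([.107,.9943])
    c=(f['d']>0)&(L>-.18)&(L<-.1)&(abs(Wd)<.055)&(P[...,2]>.1)&(P[...,2]<.23)
    b=(f['d']>0)&(L>-.16)&(L<-.13)&(abs(Wd)<.05)&(P[...,2]>.115)&(P[...,2]<.14)
    print(n,c.sum(),b.sum(), np.c_[L[b],P[b][:,2]].mean(0) if b.any() else '')
    if n=='wrist':
        for lo in np.arange(-.17,-.1,.01):
            k=c&(L>lo)&(L<lo+.01); print(round(lo,2),k.sum(),np.percentile(P[k][:,2],[10,50,90]).round(3) if k.any() else '')
E
```

```text
top cap 0.6899 0.1172 r 0.0243 z 0.1459 268
top can 0.6898 0.1184 r 0.0354 0.1101
top white 25 [0.6899 0.138  0.1302]
top block 110 [0.7474 0.1109 0.0903] ((0.7483351826667786, 0.11084391176700592), (0.03404133766889572, 0.02103177085518837), 82.61457824707031)
top 22 3 [-0.15542509  0.13550701]
scene cap 0.6919 0.1166 r 0.0237 z 0.1463 294
scene can 0.6916 0.1165 r 0.0355 0.1113
scene white 41 [0.6899 0.1359 0.134 ]
scene block 91 [0.7493 0.1088 0.0915] ((0.7485495805740356, 0.1096070408821106), (0.033298902213573456, 0.018966924399137497), 84.33118438720703)
scene 599 42 [-0.15611207  0.13272104]
wrist cap 0.6684 0.1196 r 0.0072 z 0.1376 29
wrist can 0.6764 0.1188 r 0.0317 0.1081
wrist white 0 
wrist 7597 563 [-0.15503976  0.13223894]
-0.17 572 [0.109 0.116 0.123]
-0.16 701 [0.126 0.133 0.14 ]
-0.15 754 [0.144 0.15  0.156]
-0.14 1027 [0.16  0.167 0.174]
-0.13 1222 [0.178 0.185 0.192]
-0.12 1585 [0.195 0.203 0.209]
-0.11 1536 [0.212 0.214 0.215]
-0.1 0
```

Request:
send_rows --plan '[[[-1, 0.25, -0.025, 0, 0], [-1, 0.5, -0.05, 0, 0], [-1, 0.5, -0.05, 0, 0], [-1, 0.5, -0.05, 0, 0], [-1, 0.5, -0.05, 0, 0]]]'

```text
t: 5.33
tool_pos: [0.6011, 0.1273, 0.3151]
orientation: [3.136, -0.166, -0.007]
force: [0.1, 0.1, -0.5]
opening: 0.0677
gripper_force: 0.0
```

```bash
python3 - <<'E'
from m import *
im,d,K,T,c=shot('wrist'); f=dict(im=im,d=d,K=K,T=T); measure(f,'wrist')
s=telemetry.read_state(); print(s['q'].round(3),s['tool_pos'])
u,v=proj([.6905,.117,.145],K,T); print(u,v)
u,v=int(u),int(v); cv2.imwrite('pics/c3.png',cv2.resize(im[max(0,v-100):v+100,max(0,u-100):u+100],None,fx=2.5,fy=2.5))
np.savez('wrist2.npz',**f)
E
```

```text
wrist cap 0.6909 0.1174 r 0.024 z 0.1434 1863
wrist can 0.6908 0.1179 r 0.0353 0.1082
wrist white 1212 [0.6917 0.1201 0.1149]
wrist block 668 [0.7487 0.1106 0.0882] ((0.7495380640029907, 0.11057557910680771), (0.032896608114242554, 0.021543337032198906), 82.86518859863281)
[0.126 0.153 1.318 0.    1.673 1.802] [0.60068622 0.12759263 0.31591817]
252.56455621414756 86.48422215074658
```

View pics/c3.png

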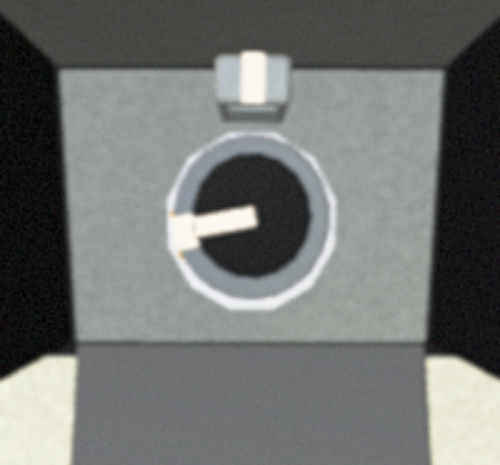

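The cap rib runs from about (255,215) to (195,229) in the crop, so it points left and slightly to the front. The reader is at (253,85), straight behind. I'll compute the rib angle.

```bash
cat >> m.py <<'E'
def rib(f,C=(.6909,.1174)):
    im,d,K,T=f['im'],f['d'],f['K'],f['T']; P=cloud(d,K,T); C=np.array(C)
    for lo,hi,r0,r1 in [(.135,.155,0,.026),(.1,.118,.024,.035)]:
        rr=np.hypot(P[...,0]-C[0],P[...,1]-C[1]); w=(im.min(-1)>(120 if lo>.12 else 170))&(P[...,2]>lo)&(P[...,2]<hi)&(rr<r1)&(rr>r0)
        if w.sum()<4: print('none');continue
        l,_=cv2.connectedComponentsWithStats(w.astype(np.uint8))[1:3]; k=1+np.argmax(np.bincount(l[l>0])[1:]); q=P[l==k].mean(0); print(w.sum(),(l==k).sum(),q.round(4),'ang',np.degrees(np.arctan2(*(q[:2]-C)[::-1])).round(1))
E
python3 - <<'E'
from m import *
for n in ['wrist2','top1','scene1']: print(n); rib(np.load(n+'.npz'),(.6909,.1174) if n[0]=='w' else (.6899,.1174) if n[0]=='t' else (.6918,.1166))
E
```

```text
wrist2
229 229 [0.69   0.1285 0.1453] ang 94.6
191 123 [0.6886 0.1475 0.109 ] ang 94.3
top1
16 16 [0.69   0.1288 0.1484] ang 89.6
none
scene1
33 33 [0.6905 0.1284 0.1486] ang 96.1
5 5 [0.6881 0.1483 0.112 ] ang 96.7
```

Request:
send_rows --plan '[[[-1, 0.2, -0.02, 0, 0.12], [-1, 0.35, -0.04, 0, 0.24], [-1, 0.45, -0.05, 0, 0.36], [-1, 0.45, -0.05, 0, 0.48], [-1, 0.45, -0.05, 0, 0.6], [-1, 0.45, -0.05, 0, 0.7], [-1, 0.45, -0.05, 0, 0.8], [-1, 0.45, -0.05, 0, 0.8]]]'

```text
t: 6.05
tool_pos: [0.6904, 0.1182, 0.3179]
orientation: [-2.93, -1.133, 0.0]
force: [-0.1, 0.4, 0.1]
opening: 0.093
gripper_force: 0.0
```

Request:
send_rows --plan '[[[-1, 0, 0, 0, 0.11], [-1, 0, 0, 0, 0.22], [-1, 0, 0, 0, 0.33], [-1, 0, 0, 0, 0.44], [-1, 0, 0, 0, 0.55], [-1, 0, 0, 0, 0.66], [-1, 0, 0, 0, 0.8], [-1, 0, 0, 0, 0.8], [-1, 0, 0, 0, 0.8], [-1, 0, 0, 0, 0.8]]]'

```text
t: 6.88
tool_pos: [0.691, 0.1179, 0.3179]
orientation: [2.228, 2.215, 0.0]
force: [0.4, 0.8, 0.2]
opening: 0.0928
gripper_force: 0.0
```

Request:
send_rows --plan '[[[-1, 0, -0.002, -0.2, 0], [-1, 0, -0.002, -0.4, 0], [-1, 0, -0.002, -0.6, 0], [-1, 0, -0.002, -0.75, 0], [-1, 0, -0.002, -0.85, 0], [-1, 0, -0.002, -0.92, 0], [-1, 0, -0.002, -0.925, 0], [-1, 0, -0.002, -0.925, 0]]]'

```text
t: 7.55
tool_pos: [0.6912, 0.1173, 0.1326]
orientation: [-2.224, -2.218, 0.001]
force: [0.3, -0.1, 0.4]
opening: 0.093
gripper_force: 0.0
```

Request:
send_rows --plan '[[[1, 0, 0, 0, 0], [1, 0, 0, 0, 0], [1, 0, 0, 0, 0], [1, 0, 0, 0, 0], [1, 0, 0, 0, 0], [1, 0, 0, 0, 0], [1, 0, 0, 0, 0], [1, 0, 0, 0, 0]]]' --force 8

```text
t: 8.22
tool_pos: [0.6912, 0.1174, 0.1327]
orientation: [-2.222, -2.221, 0.0]
force: [-1.0, 0.3, 1.6]
opening: 0.0479
gripper_force: 8.0
```

Request:
send_rows --plan '[[[1, 0, 0, 0, -0.06], [1, 0, 0, 0, -0.12], [1, 0, 0, 0, -0.2], [1, 0, 0, 0, -0.28], [1, 0, 0, 0, -0.36], [1, 0, 0, 0, -0.44], [1, 0, 0, 0, -0.52], [1, 0, 0, 0, -0.6], [1, 0, 0, 0, -0.68], [1, 0, 0, 0, -0.76], [1, 0, 0, 0, -0.84], [1, 0, 0, 0, -0.84]]]'

```text
t: 9.22
tool_pos: [0.6916, 0.1171, 0.1326]
orientation: [2.958, 1.057, 0.001]
force: [0.7, -0.8, -0.5]
opening: 0.0478
gripper_force: 8.0
```

Request:
send_rows --plan '[[[1, 0, 0, 0, -0.06], [1, 0, 0, 0, -0.12], [1, 0, 0, 0, -0.2], [1, 0, 0, 0, -0.28], [1, 0, 0, 0, -0.36], [1, 0, 0, 0, -0.44], [1, 0, 0, 0, -0.52], [1, 0, 0, 0, -0.6], [1, 0, 0, 0, -0.68], [1, 0, 0, 0, -0.76], [1, 0, 0, 0, -0.84], [1, 0, 0, 0, -0.84], [1, 0, 0, 0, -0.84], [1, 0, 0, 0, -0.84]]]'

```text
t: 10.38
tool_pos: [0.6912, 0.117, 0.1325]
orientation: [3.128, -0.291, -0.001]
force: [-0.5, -2.2, 1.7]
opening: 0.0478
gripper_force: 8.0
```

Request:
send_rows --plan '[[[-1, 0, 0, 0, 0], [-1, 0, 0, 0, 0], [-1, 0, 0, 0, 0], [-1, 0, 0, 0, 0], [-1, 0, 0, 0, 0], [-1, 0, 0, 0, 0], [-1, 0, 0, 0, 0], [-1, 0, 0, 0, 0], [-1, 0, 0, 0, 0]]]'

```text
t: 11.13
tool_pos: [0.6914, 0.1174, 0.1327]
orientation: [-3.128, 0.297, -0.0]
force: [0.2, 1.0, 0.2]
opening: 0.0927
gripper_force: 0.0
```

Request:
send_rows --plan '[[[-1, 0, 0, 0.15, 0], [-1, 0, 0, 0.35, 0], [-1, 0, 0, 0.55, 0], [-1, 0, 0, 0.75, 0], [-1, 0, 0, 0.93, 0], [-1, -0.2, 0.02, 0.93, 0], [-1, -0.4, 0.04, 0.93, 0], [-1, -0.45, 0.05, 0.93, 0], [-1, -0.45, 0.05, 0.93, 0], [-1, -0.45, 0.05, 0.93, 0]]]'

```text
t: 11.97
tool_pos: [0.6013, 0.1275, 0.3193]
orientation: [-3.127, 0.296, -0.002]
force: [-0.7, -0.3, -0.2]
opening: 0.0929
gripper_force: 0.0
```

```bash
python3 - <<'E'
from m import *
im,d,K,T,c=shot('wrist'); f=dict(im=im,d=d,K=K,T=T); measure(f,'wrist'); rib(f)
s=telemetry.read_state(); print(s['q'].round(3),s['tool_pos'])
u,v=map(int,proj([.6905,.117,.145],K,T)); cv2.imwrite('pics/c4.png',cv2.resize(im[max(0,v-100):v+100,max(0,u-100):u+100],None,fx=2.5,fy=2.5))
E
```

```text
wrist cap 0.6915 0.1174 r 0.024 z 0.1433 1810
wrist can 0.6916 0.1177 r 0.0352 0.1082
wrist white 732 [0.694  0.1162 0.1189]
wrist block 651 [0.7488 0.1104 0.0882] ((0.7496337890625, 0.11033042520284653), (0.03384128957986832, 0.022160176187753677), 83.56616973876953)
230 230 [0.7023 0.1161 0.1453] ang -6.7
155 108 [0.7217 0.1136 0.109 ] ang -7.0
[ 0.125  0.152  1.314 -0.     1.674  1.885] [0.60189716 0.12727113 0.31922122]
```

View pics/c4.png

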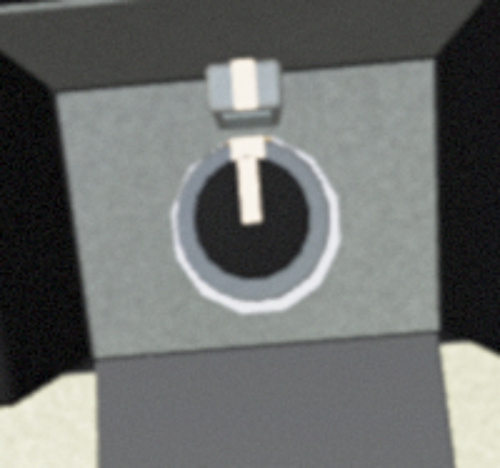

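The rib reads −6.7° and the reader about −7°, with the canister upright in its seat. I'll close the door next.

Request:
send_rows --plan '[[[1, -0.2, 0.02, 0, 0.08], [1, -0.4, 0.04, 0, 0.08], [1, -0.6, 0.06, 0, 0.08], [1, -0.73, 0.075, 0, 0.08], [1, -0.73, 0.075, 0, 0.08], [1, -0.73, 0.075, 0, 0.08], [1, -0.73, 0.075, 0, 0.08], [1, -0.73, 0.075, 0, 0.08], [1, -0.73, 0.075, 0, 0.08], [1, -0.73, 0.075, 0, 0.08], [1, -0.73, 0.075, 0, 0.08]]]'

```text
t: 12.93
tool_pos: [0.4558, 0.1421, 0.3184]
orientation: [3.137, -0.166, -0.001]
force: [0.5, 0.1, -0.3]
opening: 0.0244
gripper_force: 0.0
```

Request:
send_rows --plan '[[[1, 0, 0, -0.2, 0], [1, 0, 0, -0.4, 0], [1, 0, 0, -0.6, 0], [1, 0, 0, -0.8, 0], [1, 0, 0, -0.9, 0], [1, 0, 0, -1, 0], [1, 0, 0, -1, 0], [1, 0, 0, -1, 0]]]'

```text
t: 13.6
tool_pos: [0.4546, 0.1421, 0.1178]
orientation: [3.137, -0.166, -0.004]
force: [0.7, -0.2, 1.0]
opening: 0.0005
gripper_force: 0.0
```

Request:
send_rows --plan '[[[1, 0.06, -0.006, 0, 0], [1, 0.12, -0.013, 0.08, 0], [1, 0.19, -0.02, 0.167, 0], [1, 0.255, -0.027, 0.22, 0], [1, 0.323, -0.035, 0.273, 0], [1, 0.4, -0.043, 0.312, 0], [1, 0.472, -0.051, 0.35, 0], [1, 0.55, -0.059, 0.375, 0], [1, 0.636, -0.068, 0.396, 0], [1, 0.68, -0.073, 0.4, 0], [1, 0.72, -0.077, 0.405, 0], [1, 0.76, -0.082, 0.41, 0], [1, 0.79, -0.085, 0.41, 0], [1, 0.81, -0.087, 0.41, 0], [1, 0.83, -0.089, 0.41, 0], [1, 0.83, -0.089, 0.41, 0], [1, 0.83, -0.089, 0.41, 0]]]'

```text
t: 15.02
tool_pos: [0.6155, 0.1253, 0.202]
orientation: [3.137, -0.164, -0.021]
force: [-40.3, -0.0, 26.4]
opening: 0.0006
gripper_force: 20.2
```

Request:
send_rows --plan '[[[1, -0.08, 0.009, 0, 0], [1, -0.15, 0.015, 0, 0], [1, -0.25, 0.025, 0.1, 0], [1, -0.4, 0.04, 0.3, 0], [1, -0.6, 0.06, 0.5, 0], [1, -0.8, 0.08, 0.6, 0], [1, -0.8, 0.08, 0.6, 0], [1, -0.8, 0.08, 0.6, 0]]]'

```text
t: 15.68
tool_pos: [0.4603, 0.1414, 0.3261]
orientation: [-3.135, 0.163, -0.012]
force: [-0.8, -1.0, 0.0]
opening: 0.0003
gripper_force: 0.0
```

```bash
python3 - <<'E'
from m import *
O=np.array([.691,.1175])
for n in ['wrist','scene','top']:
    im,d,K,T,c=shot(n); P=cloud(d,K,T)
    D=P[...,:2]-O; L=D@[.9943,-.107]; W=D@[.107,.9943]; z=P[...,2]; ok=(d>0)&(abs(W)<.06)
    b=ok&(L>-.1)&(L<-.03)&(z>.193)&(z<.215); cv=ok&(L>-.04)&(L<.07)&(z>.14)&(z<.19)
    print(n,'bar',b.sum(),L[b].mean(),z[b].mean(),'cover slope',np.polyfit(L[cv],z[cv],1) if cv.sum()>50 else '', cv.sum())
    if n=='wrist': cv2.imwrite('pics/c5.png',im)
print(telemetry.read_state()['tool_pos'])
E
```

```text
wrist bar 0 nan nan cover slope  0
scene bar 288 -0.058264118608703716 0.20775365852006308 cover slope [-0.00206807  0.16665986] 2202
top bar 275 -0.061724585085456994 0.20712791032419348 cover slope [-0.00114461  0.16572152] 1979
[0.46175218 0.14049277 0.32053254]<stdin>:7: RuntimeWarning: Mean of empty slice.
  ret = ret.dtype.type(ret / rcount)
```

View pics/c5.png

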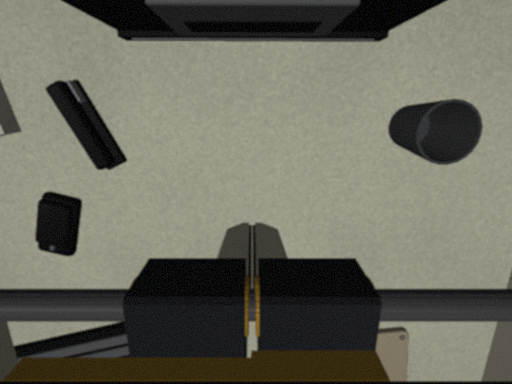

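The door is shut: the cover is level to within 0.002 rad and the bar stands at its shut position (-60 mm). The picture shows the bystanders where they were, with the stapler at (85,125) and the pen pot at (435,130), and the gripper clear of everything.

```bash
python3 -c "
from plant import order
print(order.close_job())"
```

```text
the job is handed in; nothing more can be done
None
```

The job is handed in: by the camera and depth checks, the door went all the way down, the canister was turned to within about 1° of the reader and let go upright in its seat, and the door is shut; the stapler, pen pot and mouse look unmoved, and no verdict was returned.

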